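# Unlatch the reference-optic housing and hold its sprung dust lid open at 50 degrees

## Task

The dust lid of the grey optic housing is held by the wing knob on the post beside it: push the knob down and, keeping it pushed rather than forcing it round, turn it a quarter turn anticlockwise (seen from above) so that its steel tongue swings off the lid. Then raise the sprung lid by its bar handle with the gripper's fingers and hold it still at 50 degrees open so that the optic can be inspected; the lid would fall shut, so finish while holding it there and do not let go. Leave everything else on the desk where it is.

Things in the scene. Friction and masses are not known exactly. Their poses are not given: they have to be found in the camera images.
- housing: Grey open-topped box, fixed to the desk, 150 (own x) x 180 (own y) x 80 mm high, 6 mm walls, with a round optic inside (top 37 mm above the desk). Origin: centre of its underside on the desk. Own z up, own -x is its front, towards the robot; yaw differs each time by up to 0.35 rad. Its lid closes the top.
- lid (a joint): Opening of the lid, rad: 0 shut, grows as the front edge rises, stop at 1.4; 50 degrees is 0.873. Grey plate 150 x 180 x 8 mm, about 0.35 kg, hinged on the top of the housing's back wall (own +x). Weight and a spring (0.25 N m shut, 0.47 at 50 degrees) always close it; holding it at 50 degrees takes about 3 N at the bar. Under the latch tongue it only rises about 0.08 rad.
- lid_hinge (a point): Point on the lid's hinge axis (which is parallel to the housing's own y), at mid-width: housing frame (75, 0, 80) mm.
- lid_bar (a point): Middle of the lid's handle: round steel bar, 10 mm thick, 100 mm long, parallel to the hinge, in the plane of the lid on two end arms (90 mm free between), 62 mm out from the lid's front edge. Shut: housing frame (-137, 0, 84) mm, empty below. 212 mm from the hinge along the lid, 4 mm above its axis. Site x points along the lid to the hinge. The bar can turn between the fingers as the lid swings.
- post: Aluminium latch post, 46 x 46 x 88 mm, fixed to the desk on the housing's own +y side (left seen from the robot), its axis 120 mm from the housing's middle plane, 30 mm out from the lid's edge; its place along that side differs by 60 mm. Origin: centre of its underside; same yaw as the housing.
- plunger (a joint): How far the knob is pushed down, m: 0 up, solid stop at 0.008. A spring resists with about 3 N at first and 6 N at the stop. A catch at 0.15 rad blocks the turn (not to be forced) until the knob is pushed down by 5 to 6 mm; once turned, it stays down by 5 mm by itself when released.
- knob (a joint): Turn of the latch knob, rad: near 0 (0 to 0.1) at the start, latched; grows anticlockwise seen from above; stop at 1.6. Friction about 0.03 N m. The tongue is clear of the lid from about 1.0 rad on; a quarter turn is 1.57.
- knob_grip (a point): On the knob's vertical axis at the height to grip, 132 mm above the desk with the knob up; moves with it. Black upright wing 14 mm thick (own x), 42 mm long (own y), 34 mm high (112 to 146 mm above the desk). The steel tongue below it (12 mm wide, 6 mm thick, top 103 mm above the desk) points 45 mm along own -y, over the lid while latched.
- lens_cell: Bystander: black round lens cell, 56 mm across, 26 mm high, standing near the housing's -y side. Origin: centre of its underside.
- micrometer: Bystander: hand micrometer lying flat, about 130 x 60 x 20 mm, to the left of and in front of the post. Origin near its middle.
- brass_gauge: Bystander: brass gauge of 36 mm across, 34 mm high, near the housing's -y side, towards the back. Origin: centre of its underside.
- tray_lens_a: Bystander: black lens cell 70 mm across, 30 mm high, in the green tray (45 mm high) to the right.
- tray_lens_b: Bystander: black lens cell 60 mm across, 26 mm high, in the green tray.
- screwdriver: Bystander: screwdriver 170 mm long, lying far to the left.
- bottle: Bystander: white bottle 52 mm across, 120 mm high, far to the left.
Mind the look-alikes: they are no part of the job. What is shaped like the post but green or red is not meant.

How it is judged:
On the way:
1. the knob has been pushed down and turned about a quarter turn anticlockwise (value of joint knob above 1.2 rad and value of joint plunger above 0.004 m), for 0.2 s.
At the end, for the whole second after the job is handed in: The lid is held still (below 0.05 rad/s) at 50 degrees, within 7 degrees (0.75 to 0.995 rad), through the last second, by the gripper's fingers (contact force on the lid above 0.5 N) with no loose thing propping it, and the knob is still turned by more than 1.2 rad (value of joint lid between 0.75 and 0.995 rad and velocity of joint lid between -0.05 and 0.05 rad/s and contact force between lid and the fingers above 0.5 N and value of joint knob above 1.2 rad and contact force between lid and lens_cell below 0.2 N and contact force between lid and tray_lens_a below 0.2 N and contact force between lid and tray_lens_b below 0.2 N and contact force between lid and micrometer below 0.2 N and contact force between lid and brass_gauge below 0.2 N and contact force between lid and screwdriver below 0.2 N and contact force between lid and bottle below 0.2 N); the arm keeps its last pose, push and grip.
It fails at once if the knob was forced round against its catch without being pushed down (value of joint knob above 0.45 rad and value of joint plunger below 0.002 m).
It fails at once if a bystander was moved by more than 30 mm (distance of any of lens_cell, tray_lens_a, tray_lens_b, micrometer, brass_gauge, screwdriver, bottle from where it was at the start of the episode above 0.03 m).
It also fails if it takes over 56 s, if anything falls off the work surface, if the arm or the gripper's body presses on something with over 40 N, if the wrist force passes 120 N, or if a joint passes its speed limit or range.

## Robot

A 6-joint arm with a two-finger parallel gripper is mounted at the origin on the work surface. World frame = base frame: x ahead of the robot, y to its left, z up, the work surface at z = 0. Lengths are in m, angles in rad, forces in N, time in s.
With the tool pointing down it reaches from about 0.25 to 0.725 m from the base axis. Payload 4 kg.
Tool frame: the origin (TCP) lies on the centre line of the jaws, within the pads' length; the fingertips stand 17 mm ahead of it and the grasp point (between the pads) lies 2 mm behind it; z points along the fingers, y is the line along which they close (so a half turn about z gives the same grasp; the last joint's range is limited). The gripper opens to 85 mm and grips with 20 to 120 N. Pads are 22 mm wide; open, the fingers measure 114 mm over their backs; the gripper's body (76 mm by 85 mm) begins 54 mm behind the grasp point. The pads swing forward as they close: fully open they stand 13 mm farther back than shut.
Start: joints at [1.196, 0.241, 0.005, 1.335, 0, 1.571], TCP at [0.183, 0.465, 0.248] pointing down, gripper open.
Joint ranges: [-2.72, 2.72], [-1.05, 1.87], [-1.09, 1.28], [-1.99, 2.15], [-1.42, 1.44], [-3.14, 3.14]. Speed limits (rad/s): [2.79, 2.79, 3.14, 3.14, 3.14, 3.14].

## Interface

Orientations are given as a unit quaternion [x, y, z, w].
In Python, from workcell import bot, camera, get_calibration gives the robot as it stands.
- The arm moves only by the tool apply_moves, never from a script. Its argument "steps" is a list of rows, each a list of 3 entries, a list of its own where there are three numbers: the shift along the tool's x, y, z as a fraction of full scale, then the turn, a rotation vector about the tool's x, y, z as a fraction of full scale, then the opening, from 0 (shut) to 1 (fully open). A call has exactly 8 rows; each row shifts and turns the commanded pose from where the row before left it, along the tool's axes as they then stand; what a row does not reach is not made up. Full scale, the value 1, is 20 cm for a shift and pi rad for a turn. A row lasts 1/12 s, in which the tool goes at most 41.7 mm and 7.16 degrees, less where a joint would pass 70% of its speed; a pose out of reach is approached as far as the arm can. A call with a number of a shift or a turn outside -1 to 1 is refused whole. A call with a gripper value outside its range is refused whole. The fingers move at their own pace and stop on an object; the grip force is fixed at half the most. Time passes only in rows, so rows that do not move let the fingers close, or fill a call up. It gives the time, the measured TCP pose, the force, the opening and the grip force at its end, in the units of the state.
- bot.get_obs(): the state, without advancing time (a new reading comes with each control period).
- camera(name): name is "scene" or "top"; returns (picture, depth): 384x512x3 uint8, red, green, blue; 384x512 float32, m along the optical axis (not along the pixel's ray), 0 where there is no reading.
- get_calibration(name): a dict with "fov_y" (degrees; the focal length in pixels is half the picture's height over the tangent of half this angle, whatever the lens; pixels are square), "cx", "cy" (the principal point, pixels), "dist_coeffs" ([k1, k2, p1, p2, k3] as OpenCV has them; the pictures are not rectified), "rvec" (rotation vector, rad) and "tvec" (3), from world to camera coordinates, as OpenCV has them. Camera axes: x right, y down, z forward; pixel columns grow to the right and rows downward; lengths in m; the calibration is good to about 2 mm. A picture is of the moment at which its call begins. get_calibration takes no time and is no camera call.
- bot.job_done(): hands the job in; it is judged then, once.
The state is a dict: "clock": time; "joint_pos": joint angles; "joint_vel": joint speeds; "tau": joint torques, N m; "eef_pos": TCP position; "tool_rot": TCP orientation; "ft_force": force on the tool from outside, world axes, zero at the start; "ft_torque": the same for the moment, N m; "grip_width": finger opening in m; "grasp_force": force on a finger pad.
Only numpy, scipy, OpenCV 4.12 (cv2) and the standard library are available. Lean on these libraries where they do the work, as an engineer would, in place of code of your own. Each camera call takes 0.05 s, during which the arm holds its last target. There are 200 camera calls.

## Working session

There is one attempt and no reset: what is moved stays moved. The work goes in short steps, Python scripts to look and compute and a tool call to move; the robot and the scene stay as the last step left them, time stands still between calls to the robot, and variables do not carry over. Pictures are saved under pics/ and viewed, at most 10 in all, crops included, and the job is handed in when it is done.

Besides the shell and the picture viewer there is one more tool, called after "Emit:" by a JSON object that holds its "api" and its "payload", one argument or row to a line. apply_moves: Moves the arm, as the interface text tells. Its arguments: {"type":"object","properties":{"steps":{"type":"array"}},"required":["steps"]}

```bash
mkdir -p pics; ls; cat > h.py <<'E'
import numpy as np, cv2
from workcell import bot, camera, get_calibration
from scipy.spatial.transform import Rotation as R
def shot(name,fn):
    p,d=camera(name); cv2.imwrite(f'pics/{fn}.png',cv2.cvtColor(p,cv2.COLOR_RGB2BGR)); np.save(f'pics/{fn}.npy',d); return p,d
def cal(name):
    c=get_calibration(name); f=192/np.tan(np.radians(c['fov_y'])/2)
    K=np.array([[f,0,c['cx']],[0,f,c['cy']],[0,0,1]]); return K,np.array(c['dist_coeffs'],float),np.array(c['rvec'],float),np.array(c['tvec'],float)
def world(name,uv,z):
    "pixels, depth -> world"
    K,D,r,t=cal(name); uv=np.array(uv,float).reshape(-1,1,2)
    n=cv2.undistortPoints(uv,K,D)[:,0]; z=np.array(z,float).reshape(-1,1)
    return (np.c_[n*z,z]-t)@cv2.Rodrigues(r)[0]
def cloud(name,d):
    v,u=np.nonzero(d>0); return world(name,np.c_[u,v],d[v,u]),u,v
def proj(name,P):
    K,D,r,t=cal(name); return cv2.projectPoints(np.array(P,float).reshape(-1,1,3),r,t,K,D)[0][:,0]
E
python3 - <<'E'
from h import *
a,_=shot('scene','s0'); b,_=shot('top','t0')
o=bot.get_obs(); print({k:np.round(v,3).tolist() for k,v in o.items()})
E
```

```text
pics
{'clock': 0.1, 'joint_pos': [1.196, 0.241, 0.004, 1.335, 0.0, 1.571], 'joint_vel': [0.001, -0.001, 0.003, 0.0, -0.0, -0.001], 'tau': [0.0, -37.314, 25.301, 0.011, 0.0, 0.0], 'eef_pos': [0.183, 0.465, 0.247], 'tool_rot': [0.186, 0.982, -0.001, -0.0], 'ft_force': [-0.836, 0.104, 0.155], 'ft_torque': [0.017, -0.024, 0.025], 'grasp_force': 0.0, 'grip_width': 0.085}
```

View pics/t0.png

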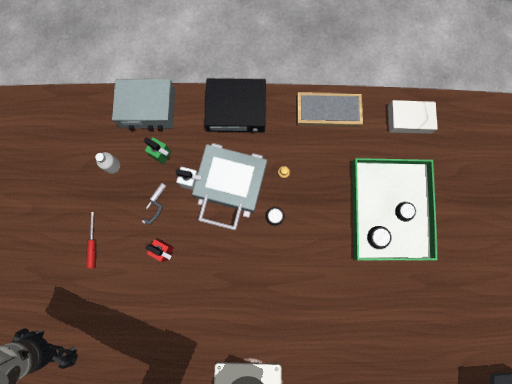

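View pics/s0.png

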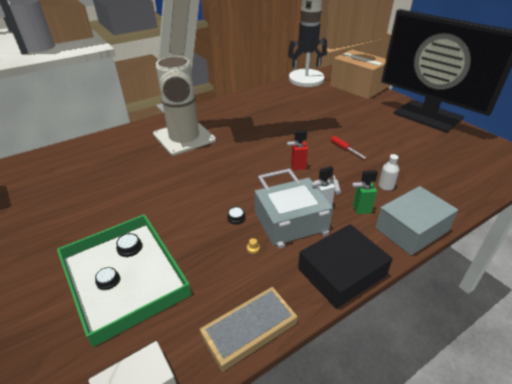

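The top view shows three latch posts: red (160,250), green (157,150) and aluminium (187,177), which touches the grey lidded housing (230,180). The grey instrument box at (143,100) could also pass for the housing. The aluminium post and the housing with the bar handle, (220,226), match the description. Next I'll measure them and check with one crop.

```bash
python3 - <<'E'
from h import *
d=np.load('pics/t0.npy'); P,u,v=cloud('top',d)
m=(u>165)&(u<275)&(v>135)&(v<235)
P=P[m];u=u[m];v=v[m]
lid=(P[:,2]>.076)&(P[:,2]<.096)&(u>190)
Q=P[lid][:,:2].astype(np.float32); print(len(Q),np.median(P[lid][:,2]))
# housing plate: body rect fit using plate+bar
print('minrect all',cv2.minAreaRect(Q))
# search pose: lid plate centre/yaw
best=None
def score(x,y,a):
    c,s=np.cos(a),np.sin(a); q=(Q-[x,y])@np.array([[c,-s],[s,c]])
    ins=(abs(q[:,0])<.075)&(abs(q[:,1])<.09)
    bar=(abs(q[:,0]+.137)<.005)&(abs(q[:,1])<.05)
    return ins.sum()+4*bar.sum()
from itertools import product
x0,y0=cv2.minAreaRect(Q)[0]; st=(x0+.03,y0,0); w=(.06,.04,.4)
for k in range(4):
    g=[np.linspace(s-ww,s+ww,17) for s,ww in zip(st,w)]
    L=[(score(*p),p) for p in product(*g)]; mx=max(L)[0]
    st=np.mean([p for s,p in L if s>=mx*.997],0); w=tuple(np.array(w)/2.5)
    print(mx,st)
x,y,a=st
k=(P[:,2]>.115)&(P[:,2]<.16); print('knob pts',k.sum(),np.median(P[k],0),P[k].max(0),P[k].min(0))
c,s=np.cos(a),np.sin(a)
q=(P[k][:,:2]-[x,y])@np.array([[c,-s],[s,c]]); print('knob local',np.median(q,0),q.min(0),q.max(0), cv2.minAreaRect(q.astype(np.float32)))
ph=(P[:,2]>.08)&(P[:,2]<.106)&(u<197);q=(P[ph][:,:2]-[x,y])@np.array([[c,-s],[s,c]]);print('post local',q.min(0),q.max(0))
p=cv2.imread('pics/t0.png')[130:240,160:280]; p=cv2.resize(p,None,fx=5,fy=5,interpolation=cv2.INTER_CUBIC)
H=lambda l:(np.array([x,y,0])+np.c_[np.array(l)[:,:2]@np.array([[c,s],[-s,c]]),np.array(l)[:,2]])
for loc in [(-.075,-.09,.088),(.075,-.09,.088),(.075,.09,.088),(-.075,.09,.088),(-.137,-.05,.089),(-.137,.05,.089)]:
    uv=proj('top',H([loc]))[0]; cv2.circle(p,tuple(int(t) for t in ((uv-[160,130])*5+2)),4,(0,0,255),1)
cv2.imwrite('pics/c0.png',p)
E
```

```text
3599 0.08929773884488158
minrect all ((0.6031245589256287, 0.0752822607755661), (0.20006932318210602, 0.22450491786003113), 76.3816146850586)
3499 [ 0.62812456  0.05694893 -0.25      ]
3664 [ 0.62812456  0.05794893 -0.24      ]
3727 [ 0.62932456  0.05842893 -0.2384    ]
3740 [ 0.62969789  0.05906893 -0.23982222]
knob pts 104 [0.62370323 0.1808567  0.14551829] [0.63497937 0.20067709 0.15111085] [0.61666883 0.16178189 0.11527293]
knob local [-0.03408148  0.11622053] [-0.04048646  0.09755046] [-0.02432476  0.13750698] ((-0.031859926879405975, 0.11768175661563873), (0.014872245490550995, 0.0396600067615509), 3.9492602348327637)
post local [-0.07468269  0.07745448] [0.04289942 0.20161495]
```

View pics/c0.png

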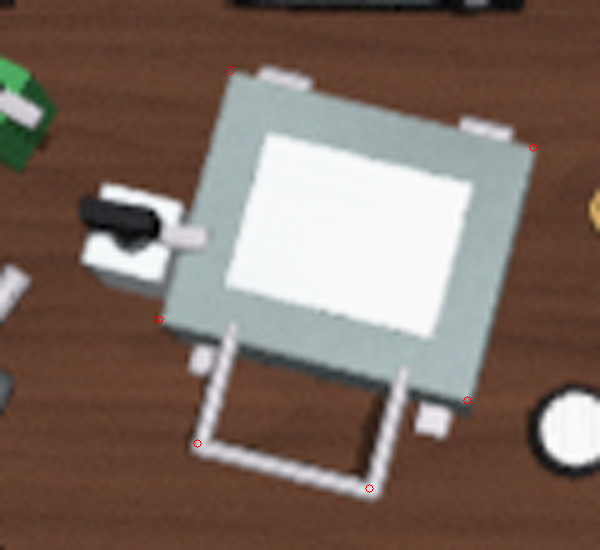

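The crop confirms the fit. The red marks sit on the lid corners and bar ends, and the aluminium post's black wing is at about (120,215), with its tongue over the lid edge. Housing: (0.630, 0.059), yaw -0.24. Knob: about (0.627, 0.183). I'll move above the knob.

Emit:
{"api": "apply_moves", "payload": {
  "steps": [
    [[-0.161,-0.031,0],[0,0,0],1],
    [[-0.161,-0.031,0],[0,0,0],1],
    [[-0.161,-0.031,0],[0,0,0],1],
    [[-0.161,-0.031,0],[0,0,0],1],
    [[-0.161,-0.031,0],[0,0,0],1],
    [[-0.161,-0.031,0],[0,0,0],1],
    [[-0.161,-0.031,0],[0,0,0],1],
    [[-0.161,-0.031,0],[0,0,0],1]
  ]
}}

```text
clock: 0.77
eef_pos: [0.4055, 0.3235, 0.2479]
tool_rot: [0.186, 0.982, -0.0, -0.0]
ft_force: [0.7, 1.9, -0.2]
grip_width: 0.0855
grasp_force: 0.0
```

Emit:
{"api": "apply_moves", "payload": {
  "steps": [
    [[-0.161,-0.031,0],[0,0,0],1],
    [[-0.161,-0.031,0],[0,0,0],1],
    [[-0.161,-0.031,0],[0,0,0],1],
    [[-0.161,-0.031,0],[0,0,0],1],
    [[-0.161,-0.031,0],[0,0,0],1],
    [[-0.161,-0.031,0],[0,0,0],1],
    [[-0.161,-0.031,0],[0,0,0],1],
    [[-0.161,-0.031,0],[0,0,0],1]
  ]
}}

```text
clock: 1.43
eef_pos: [0.6271, 0.1832, 0.2476]
tool_rot: [0.186, 0.982, -0.0, -0.001]
ft_force: [-0.2, -0.1, 0.1]
grip_width: 0.0852
grasp_force: 0.0
```

Emit:
{"api": "apply_moves", "payload": {
  "steps": [
    [[0,0,0],[0,0,0.036],1],
    [[0,0,0],[0,0,0.036],1],
    [[0,0,0],[0,0,0.036],1],
    [[0,0,0],[0,0,0.036],1],
    [[0,0,0],[0,0,0.036],1],
    [[0,0,0],[0,0,0.036],1],
    [[0,0,0],[0,0,0.036],1],
    [[0,0,0],[0,0,0.036],1]
  ]
}}

```text
clock: 2.1
eef_pos: [0.6259, 0.1842, 0.2474]
tool_rot: [0.599, 0.801, -0.001, -0.0]
ft_force: [0.1, -0.1, 0.1]
grip_width: 0.0852
grasp_force: 0.0
```

Emit:
{"api": "apply_moves", "payload": {
  "steps": [
    [[0,0,0],[0,0,0.036],0.6],
    [[0,0,0],[0,0,0.036],0.6],
    [[0,0,0],[0,0,0.036],0.6],
    [[0,0,0],[0,0,0.036],0.6],
    [[0,0,0],[0,0,0.006],0.6],
    [[0,0,0],[0,0,0],0.6],
    [[0,0,0],[0,0,0],0.6],
    [[0,0,0],[0,0,0],0.6]
  ]
}}

```text
clock: 2.77
eef_pos: [0.6261, 0.1844, 0.248]
tool_rot: [0.767, 0.641, -0.0, -0.0]
ft_force: [0.1, -0.1, -0.4]
grip_width: 0.0514
grasp_force: 0.0
```

```bash
python3 - <<'E'
from h import *
p,d=shot('scene','s1'); P,u,v=cloud('scene',d)
m=(u>300)&(u<350)&(v>140)&(v<215)&(P[:,2]>.118)&(P[:,2]<.16)
rgb=p[v,u]; m&=(rgb.max(1)<70)&(np.hypot(P[:,0]-.627,P[:,1]-.183)<.05)
q=(P[m][:,:2]-[.6297,.0591])@R.from_euler('z',-.24).as_matrix()[:2,:2]; print(m.sum(),q.min(0),q.max(0),np.median(q,0))
uv=proj('scene',[[.627,.183,.146],[.6261,.1844,.231]]);print(uv)
c=cv2.resize(cv2.cvtColor(p,4)[110:240,260:400],None,fx=4,fy=4,interpolation=2)
for a in uv: cv2.circle(c,tuple(int(t) for t in (a-[260,110])*4+2),4,(0,0,255),1)
cv2.imwrite('pics/c1.png',c)
E
```

```text
125 [-0.03657794  0.09985644] [-0.01864313  0.14224855] [-0.02349749  0.11720011]
[[325.3633772  167.35813318]
 [328.86968396 142.41275165]]
```

View pics/c1.png

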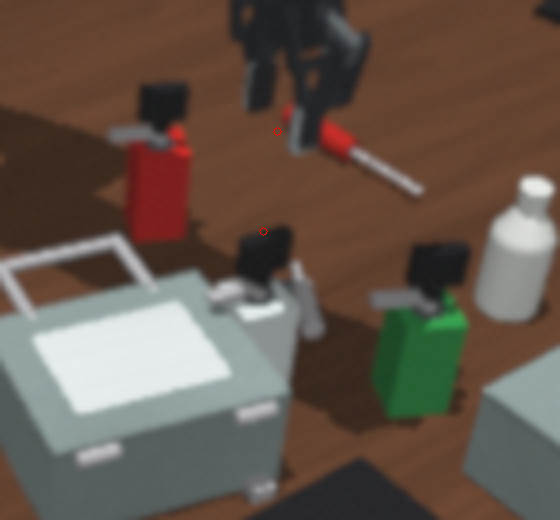

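The crop shows the fingers centred above the aluminium post's black wing, (265,245) in the crop. The red and green posts are well clear. Descending and gripping.

Emit:
{"api": "apply_moves", "payload": {
  "steps": [
    [[-0.005,0.01,0.074],[0,0,0],0.6],
    [[0,0,0.074],[0,0,0],0.6],
    [[0,0,0.074],[0,0,0],0.6],
    [[0,0,0.074],[0,0,0],0.6],
    [[0,0,0.074],[0,0,0],0.6],
    [[0,0,0.074],[0,0,0],0.6],
    [[0,0,0.074],[0,0,0],0.6],
    [[0,0,0.072],[0,0,0],0.6]
  ]
}}

```text
clock: 3.48
eef_pos: [0.6279, 0.183, 0.1296]
tool_rot: [0.767, 0.641, -0.0, -0.0]
ft_force: [-0.4, -0.5, -0.5]
grip_width: 0.0514
grasp_force: 0.0
```

Emit:
{"api": "apply_moves", "payload": {
  "steps": [
    [[0,0,0],[0,0,0],0.3],
    [[0,0,0],[0,0,0],0.2],
    [[0,0,0],[0,0,0],0.1],
    [[0,0,0],[0,0,0],0],
    [[0,0,0],[0,0,0],0],
    [[0,0,0],[0,0,0],0],
    [[0,0,0],[0,0,0],0],
    [[0,0,0],[0,0,0],0]
  ]
}}

```text
clock: 4.15
eef_pos: [0.6285, 0.1832, 0.1313]
tool_rot: [0.768, 0.641, 0.001, 0.0]
ft_force: [-0.1, -0.2, 2.2]
grip_width: 0.0135
grasp_force: 60.3
```

Emit:
{"api": "apply_moves", "payload": {
  "steps": [
    [[0,0,0.01],[0,0,0],0],
    [[0,0,0.01],[0,0,0],0],
    [[0,0,0.01],[0,0,0],0],
    [[0,0,0.005],[0,0,0],0],
    [[0,0,0],[0,0,0],0],
    [[0,0,0],[0,0,0],0],
    [[0,0,0],[0,0,0],0],
    [[0,0,0],[0,0,0],0]
  ]
}}

```text
clock: 4.82
eef_pos: [0.6285, 0.1832, 0.1238]
tool_rot: [0.768, 0.641, 0.001, 0.0]
ft_force: [1.6, 0.0, 5.0]
grip_width: 0.0133
grasp_force: 60.9
```

Emit:
{"api": "apply_moves", "payload": {
  "steps": [
    [[0,0,0.01],[0,0,0],0],
    [[0,0,0.005],[0,0,0],0],
    [[0,0,0],[0,0,0],0],
    [[0,0,0],[0,0,0],0],
    [[0,0,0],[0,0,0],0],
    [[0,0,0],[0,0,0],0],
    [[0,0,0],[0,0,0],0],
    [[0,0,0],[0,0,0],0]
  ]
}}

```text
clock: 5.48
eef_pos: [0.6286, 0.1832, 0.1232]
tool_rot: [0.768, 0.641, 0.002, 0.001]
ft_force: [-0.9, -0.2, 14.4]
grip_width: 0.0134
grasp_force: 62.4
```

The knob is on its stop. Turning anticlockwise.

Emit:
{"api": "apply_moves", "payload": {
  "steps": [
    [[0,0,0],[0,0,-0.02],0],
    [[0,0,0],[0,0,-0.03],0],
    [[0,0,0],[0,0,-0.036],0],
    [[0,0,0],[0,0,-0.036],0],
    [[0,0,0],[0,0,-0.036],0],
    [[0,0,0],[0,0,-0.036],0],
    [[0,0,0],[0,0,-0.036],0],
    [[0,0,0],[0,0,-0.036],0]
  ]
}}

```text
clock: 6.15
eef_pos: [0.6288, 0.1833, 0.1232]
tool_rot: [0.439, 0.898, 0.001, 0.001]
ft_force: [-1.5, -0.5, 14.9]
grip_width: 0.0132
grasp_force: 62.2
```

Emit:
{"api": "apply_moves", "payload": {
  "steps": [
    [[0,0,0],[0,0,-0.036],0],
    [[0,0,0],[0,0,-0.036],0],
    [[0,0,0],[0,0,-0.036],0],
    [[0,0,0],[0,0,-0.036],0],
    [[0,0,0],[0,0,-0.036],0],
    [[0,0,0],[0,0,-0.02],0],
    [[0,0,0],[0,0,0],0],
    [[0,0,0],[0,0,0],0]
  ]
}}

```text
clock: 6.82
eef_pos: [0.6289, 0.1834, 0.1232]
tool_rot: [0.143, 0.99, 0.001, 0.002]
ft_force: [-0.3, 0.0, 13.7]
grip_width: 0.0131
grasp_force: 62.3
```

Emit:
{"api": "apply_moves", "payload": {
  "steps": [
    [[0,0,-0.005],[0,0,0],0.1],
    [[0,0,0],[0,0,0],0.3],
    [[0,0,0],[0,0,0],0.5],
    [[0,0,0],[0,0,0],0.5],
    [[0,0,0],[0,0,0],0.5],
    [[0,0,0],[0,0,0],0.5],
    [[0,0,0],[0,0,0],0.5],
    [[0,0,0],[0,0,0],0.5]
  ]
}}

```text
clock: 7.48
eef_pos: [0.6277, 0.183, 0.1208]
tool_rot: [0.143, 0.99, -0.0, -0.0]
ft_force: [-0.4, -0.3, 0.6]
grip_width: 0.0422
grasp_force: 0.0
```

Emit:
{"api": "apply_moves", "payload": {
  "steps": [
    [[0,0,-0.05],[0,0,0],0.5],
    [[0,0,-0.075],[0,0,0],0.5],
    [[0,0,-0.075],[0,0,0],0.5],
    [[0,0,-0.075],[0,0,0],0.5],
    [[0,0,-0.075],[0,0,0],0.5],
    [[0,0,-0.075],[0,0,0],0.5],
    [[0,0,-0.075],[0,0,0],0.5],
    [[0,0,-0.075],[0,0,0],0.5]
  ]
}}

```text
clock: 8.15
eef_pos: [0.628, 0.183, 0.2381]
tool_rot: [0.143, 0.99, 0.0, 0.0]
ft_force: [-0.2, 0.3, 0.0]
grip_width: 0.0424
grasp_force: 0.0
```

```bash
python3 - <<'E'
from h import *
p,d=shot('top','t1')
cv2.imwrite('pics/c2.png',cv2.resize(cv2.cvtColor(p,4)[130:240,140:280],None,fx=4,fy=4,interpolation=2))
p,d=shot('scene','s2')
cv2.imwrite('pics/c3.png',cv2.resize(cv2.cvtColor(p,4)[110:260,240:400],None,fx=4,fy=4,interpolation=2))
o=bot.get_obs()
x,y,_=[.6297,.0591,0]; M=R.from_euler('z',-.24).as_matrix()
b=M@[-.137,0,.084]+[x,y,0]; f=M@[-.058,0,.245]+[x,y,0]; Rt=R.from_quat(o['tool_rot']).as_matrix()
print(o['eef_pos'],'bar',b,'final',f,'tool delta',Rt.T@(b-o['eef_pos'])); print(Rt.round(3))
E
```

```text
[0.62951343 0.183497   0.24052074] bar [0.4966267  0.09166526 0.084     ] final [0.5733624  0.07288675 0.245     ] tool delta [ 0.10239847 -0.12627656  0.15543319]
[[-0.959  0.283  0.007]
 [ 0.283  0.959  0.002]
 [-0.006  0.004 -1.   ]]
```

View pics/c3.png

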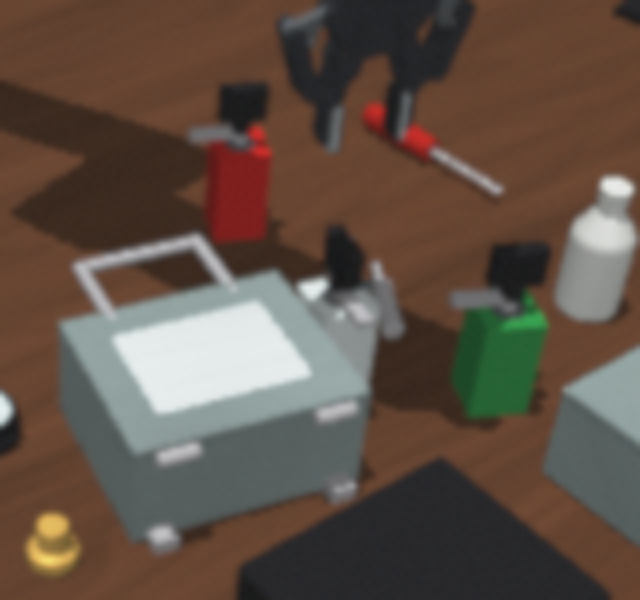

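The crop shows the wing at (345,255) turned a quarter turn, with the tongue off the lid. The fingers are clear. Moving above the bar, which is at (135,250) in the crop.

Emit:
{"api": "apply_moves", "payload": {
  "steps": [
    [[0.063,-0.078,0],[0,0,0],0.5],
    [[0.063,-0.078,0],[0,0,0],0.5],
    [[0.063,-0.078,0],[0,0,0],0.5],
    [[0.063,-0.078,0],[0,0,0],0.5],
    [[0.063,-0.078,0],[0,0,0],0.5],
    [[0.063,-0.078,0],[0,0,0],0.5],
    [[0.063,-0.078,0],[0,0,0],0.5],
    [[0.063,-0.078,0],[0,0,0],0.5]
  ]
}}

```text
clock: 8.92
eef_pos: [0.4946, 0.0912, 0.2357]
tool_rot: [0.143, 0.99, -0.0, -0.0]
ft_force: [0.6, -0.6, 0.2]
grip_width: 0.0427
grasp_force: 0.0
```

Emit:
{"api": "apply_moves", "payload": {
  "steps": [
    [[0,0,0],[0,0,0.036],0.5],
    [[0,0,0],[0,0,0.036],0.5],
    [[0,0,0],[0,0,0.036],0.5],
    [[0,0,0],[0,0,0.036],0.5],
    [[0,0,0],[0,0,0.036],0.5],
    [[0,0,0],[0,0,0.036],0.5],
    [[0,0,0],[0,0,0.036],0.5],
    [[0,0,0],[0,0,0.036],0.5]
  ]
}}

```text
clock: 9.58
eef_pos: [0.4955, 0.0918, 0.2357]
tool_rot: [0.563, 0.826, -0.0, -0.0]
ft_force: [-0.3, 0.2, -0.6]
grip_width: 0.0429
grasp_force: 0.0
```

Emit:
{"api": "apply_moves", "payload": {
  "steps": [
    [[0,0,0],[0,0,0.036],0.5],
    [[0,0,0],[0,0,0.036],0.5],
    [[0,0,0],[0,0,0.036],0.5],
    [[0,0,0],[0,0,0.036],0.5],
    [[0,0,0],[0,0,0.036],0.5],
    [[0,0,0],[0,0,0.017],0.5],
    [[0,0,0],[0,0,0],0.5],
    [[0,0,0],[0,0,0],0.5]
  ]
}}

```text
clock: 10.25
eef_pos: [0.4956, 0.0918, 0.2359]
tool_rot: [0.786, 0.618, -0.0, -0.0]
ft_force: [0.4, 0.2, 0.0]
grip_width: 0.0427
grasp_force: 0.0
```

```bash
python3 - <<'E'
from h import *
o=bot.get_obs();Rt=R.from_quat(o['tool_rot']).as_matrix()
print(o['eef_pos'],o['joint_pos'],'delta',Rt.T@(np.array([.4966,.0917,.081])-o['eef_pos']),'tool y yaw',np.arctan2(Rt[1,1],Rt[0,1]))
p,d=shot('scene','s3'); P,u,v=cloud('scene',d)
q=(P-[.6297,.0591,0])@R.from_euler('z',-.24).as_matrix()
m=(abs(q[:,1])<.04)&(q[:,0]<-.11)&(q[:,0]>-.17)&(q[:,2]>.07)&(q[:,2]<.1)
print(m.sum(),q[m].min(0),q[m].max(0),np.median(q[m],0))
E
```

```text
[0.49564015 0.09176079 0.23588517] [ 1.83078721e-01  2.54901600e-01 -8.74257913e-03  1.30788318e+00
 -2.73428175e-05  1.99205715e+00] delta [0.00021755 0.00104869 0.15488446] tool y yaw -0.23818220119068953
76 [-0.14033125 -0.03959586  0.07729231] [-0.1278217   0.03958664  0.08897975] [-1.34003602e-01 -5.05694042e-05  8.43108667e-02]
```

Emit:
{"api": "apply_moves", "payload": {
  "steps": [
    [[0,0.006,0.097],[0,0,0],0.5],
    [[0,0,0.097],[0,0,0],0.5],
    [[0,0,0.097],[0,0,0],0.5],
    [[0,0,0.097],[0,0,0],0.5],
    [[0,0,0.097],[0,0,0],0.5],
    [[0,0,0.097],[0,0,0],0.5],
    [[0,0,0.097],[0,0,0],0.5],
    [[0,0,0.097],[0,0,0],0.5]
  ]
}}

```text
clock: 10.97
eef_pos: [0.497, 0.0915, 0.0802]
tool_rot: [0.786, 0.618, 0.0, 0.0]
ft_force: [1.4, 0.5, -0.2]
grip_width: 0.0431
grasp_force: 0.0
```

Emit:
{"api": "apply_moves", "payload": {
  "steps": [
    [[0,0,0],[0,0,0],0.3],
    [[0,0,0],[0,0,0],0.2],
    [[0,0,0],[0,0,0],0.1],
    [[0,0,0],[0,0,0],0],
    [[0,0,0],[0,0,0],0],
    [[0,0,0],[0,0,0],0],
    [[0,0,0],[0,0,0],0],
    [[0,0,0],[0,0,0],0]
  ]
}}

```text
clock: 11.63
eef_pos: [0.496, 0.0919, 0.0816]
tool_rot: [0.786, 0.618, -0.0, -0.001]
ft_force: [-4.4, 2.5, -0.0]
grip_width: 0.0079
grasp_force: 58.4
```

```bash
python3 - <<'E'
from h import *
h=np.array([75,80.]);a=np.radians(np.arange(0,51,50/32))
p=np.c_[75-212*np.cos(a)+4*np.sin(a),80+212*np.sin(a)+4*np.cos(a)]
print((np.diff(p,axis=0)/200).round(3).tolist(), p[-1]-p[0])
E
```

```text
[[0.001, 0.029], [0.002, 0.029], [0.003, 0.029], [0.003, 0.029], [0.004, 0.029], [0.005, 0.029], [0.006, 0.028], [0.006, 0.028], [0.007, 0.028], [0.008, 0.028], [0.009, 0.028], [0.009, 0.027], [0.01, 0.027], [0.011, 0.027], [0.012, 0.026], [0.012, 0.026], [0.013, 0.026], [0.014, 0.025], [0.014, 0.025], [0.015, 0.025], [0.016, 0.024], [0.016, 0.024], [0.017, 0.023], [0.018, 0.023], [0.018, 0.022], [0.019, 0.022], [0.02, 0.021], [0.02, 0.021], [0.021, 0.02], [0.021, 0.02], [0.022, 0.019], [0.022, 0.018]] [ 78.79320452 160.97257238]
```

Bar gripped. Lifting along the arc.

Emit:
{"api": "apply_moves", "payload": {
  "steps": [
    [[0,0.001,-0.029],[0,0,0],0],
    [[0,0.002,-0.029],[0,0,0],0],
    [[0,0.003,-0.029],[0,0,0],0],
    [[0,0.003,-0.029],[0,0,0],0],
    [[0,0.004,-0.029],[0,0,0],0],
    [[0,0.005,-0.029],[0,0,0],0],
    [[0,0.006,-0.028],[0,0,0],0],
    [[0,0.006,-0.028],[0,0,0],0]
  ]
}}

```text
clock: 12.3
eef_pos: [0.5015, 0.0905, 0.1276]
tool_rot: [0.786, 0.618, -0.001, -0.001]
ft_force: [-5.7, 1.9, -3.1]
grip_width: 0.0079
grasp_force: 58.3
```

```bash
cat > ang.py <<'E'
from h import *
import sys
o=bot.get_obs(); p,d=shot('scene',sys.argv[1]); P,u,v=cloud('scene',d)
q=(P-[.6297,.0591,0])@R.from_euler('z',-.24).as_matrix()
g=(np.array(o['eef_pos'])-[.6297,.0591,0])@R.from_euler('z',-.24).as_matrix()
print('tcp local',g,'tcp-implied deg',np.degrees(np.arctan2(g[2]+.002-.08,.075-g[0])),'F',o['ft_force'],o['grip_width'])
m=(abs(q[:,1])<.06)&(q[:,0]>-.05)&(q[:,0]<.06)&(q[:,2]>.084)&(q[:,2]<.25)
c=np.polyfit(q[m,0],q[m,2],1); r=q[m,2]-np.polyval(c,q[m,0]); k=abs(r)<.01
c=np.polyfit(q[m][k,0],q[m][k,2],1); print(m.sum(),k.sum(),'lid deg',-np.degrees(np.arctan(c[0])))
E
python3 ang.py s4
```

```text
tcp local [-1.32024479e-01 -1.76079994e-05  1.27612268e-01] tcp-implied deg 13.476469819077408 F [-5.69276099  1.88811713 -3.0655895 ] 0.00787930014948024
1269 1269 lid deg 12.156984350839071
```

The lid is following at about 12°. Continuing.

Emit:
{"api": "apply_moves", "payload": {
  "steps": [
    [[0,0.007,-0.028],[0,0,0],0],
    [[0,0.008,-0.028],[0,0,0],0],
    [[0,0.009,-0.028],[0,0,0],0],
    [[0,0.009,-0.027],[0,0,0],0],
    [[0,0.01,-0.027],[0,0,0],0],
    [[0,0.011,-0.027],[0,0,0],0],
    [[0,0.012,-0.026],[0,0,0],0],
    [[0,0.012,-0.026],[0,0,0],0]
  ]
}}

```text
clock: 13.02
eef_pos: [0.5161, 0.0869, 0.1712]
tool_rot: [0.786, 0.618, -0.001, -0.002]
ft_force: [-6.8, 2.5, -0.4]
grip_width: 0.008
grasp_force: 58.4
```

Emit:
{"api": "apply_moves", "payload": {
  "steps": [
    [[0,0.013,-0.026],[0,0,0],0],
    [[0,0.014,-0.025],[0,0,0],0],
    [[0,0.014,-0.025],[0,0,0],0],
    [[0,0.015,-0.025],[0,0,0],0],
    [[0,0.016,-0.024],[0,0,0],0],
    [[0,0.016,-0.024],[0,0,0],0],
    [[0,0.017,-0.023],[0,0,0],0],
    [[0,0.018,-0.023],[0,0,0],0]
  ]
}}

```text
clock: 13.68
eef_pos: [0.5392, 0.0813, 0.2107]
tool_rot: [0.786, 0.618, -0.001, -0.002]
ft_force: [-11.9, 3.1, 4.4]
grip_width: 0.0079
grasp_force: 58.5
```

```bash
python3 ang.py s5
```

```text
tcp local [-9.31752116e-02  6.84995632e-05  2.10705493e-01] tcp-implied deg 38.27664223256858 F [-11.88705127   3.11790855   4.42566537] 0.00793752333033036
1782 1782 lid deg 36.348156495424135
```

Emit:
{"api": "apply_moves", "payload": {
  "steps": [
    [[0,0.017,-0.023],[0,0,0],0],
    [[0,0.017,-0.023],[0,0,0],0],
    [[0,0.018,-0.022],[0,0,0],0],
    [[0,0.019,-0.022],[0,0,0],0],
    [[0,0.019,-0.021],[0,0,0],0],
    [[0,0.02,-0.021],[0,0,0],0],
    [[0,0.02,-0.021],[0,0,0],0],
    [[0,0.02,-0.02],[0,0,0],0]
  ]
}}

```text
clock: 14.4
eef_pos: [0.5707, 0.0736, 0.2454]
tool_rot: [0.786, 0.618, 0.0, -0.0]
ft_force: [-3.9, 1.6, -1.6]
grip_width: 0.0073
grasp_force: 58.4
```

Emit:
{"api": "apply_moves", "payload": {
  "steps": [
    [[0,0,0],[0,0,0],0],
    [[0,0,0],[0,0,0],0],
    [[0,0,0],[0,0,0],0],
    [[0,0,0],[0,0,0],0],
    [[0,0,0],[0,0,0],0],
    [[0,0,0],[0,0,0],0],
    [[0,0,0],[0,0,0],0],
    [[0,0,0],[0,0,0],0]
  ]
}}

```text
clock: 15.07
eef_pos: [0.5711, 0.0736, 0.2457]
tool_rot: [0.787, 0.618, 0.001, 0.0]
ft_force: [-5.7, 2.0, 1.8]
grip_width: 0.0076
grasp_force: 59.0
```

```bash
python3 ang.py s6; python3 ang.py s7; python3 -c "
import cv2;cv2.imwrite('pics/c4.png',cv2.resize(cv2.imread('pics/s7.png')[80:260,220:400],None,fx=3,fy=3))"
```

```text
tcp local [-6.03728596e-02  1.45429087e-04  2.45691804e-01] tcp-implied deg 51.087041427672546 F [-5.74531236  1.99644851  1.80240124] 0.007623494298193022
1915 1897 lid deg 49.205958152699004
tcp local [-6.03457333e-02  1.50912891e-04  2.45701673e-01] tcp-implied deg 51.09430137560185 F [-5.71735622  1.63988333  1.32104307] 0.007410411820100728
1905 1884 lid deg 49.102163372234784
```

View pics/c4.png

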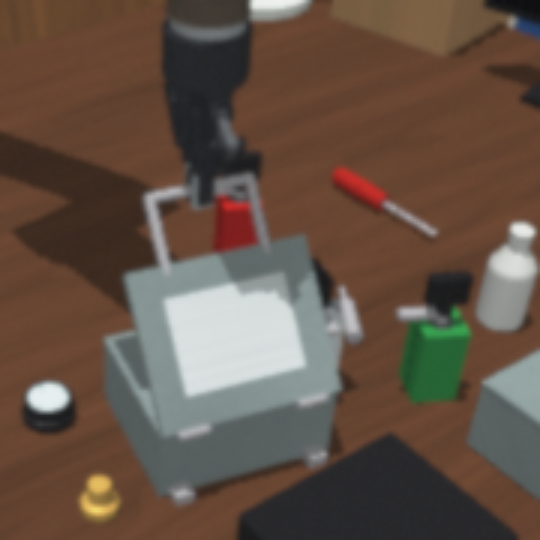

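The crop shows the fingers gripping the bar at (205,185), with the lid steady at about 49–50°. The knob is still turned and the bystanders haven't moved.

```bash
python3 -c "
from workcell import bot
print(bot.job_done())"
```

```text
the job is handed in; nothing more can be done
None
```

The knob was pushed down and turned about a quarter turn anticlockwise, and the lid is held still at about 49–50° by the fingers on its bar; I handed the job in at about 15 s and no verdict was returned.

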